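Put the reference sphere away: seat it, shut the transport case and snap its draw latch

TASK

The reference sphere lies loose in its open transport case: nudge it into the three-ball nest so that it sits fully home on all three balls, then lower the lid all the way down without slamming it. Hook the latch's bail over the keeper on the lid while its lever is still out, then push the lever down flat against the case until it snaps over center and clamps the lid; let go at the end. Leave the stem adapter in the case and everything else on the bench where they are.

Things in the scene. Friction and masses are not known exactly. Their poses are not given: they have to be found in the camera images.
- case: Aluminium transport case, fixed on the bench: base 120 (x) x 160 (y) mm, rim 92 mm high, a folded carrying handle on each end (y = -91 and +91 mm over all). Origin: centre of its underside; x points from the latch side (front, x = -60 mm, turned to the robot's right) to the hinge side (back, x = +60), y along the front, z up. The draw latch is in the middle of the front face.
- nest_seat (a point): Where the sphere's centre is when it sits home on the nest: case x = -12, y = 0 mm, 98 mm above the bench, 4 mm lower than when it rolls on the tray plate. The nest is a 29 mm round hole in the tray plate with three 8 mm steel balls in it; the sphere, rolled slowly over the hole, drops in by itself. Axes as the case's.
- tray (a point): Centre of the flat tray plate just below the rim, on its surface, 84 mm above the bench, over the nest's axis (case x = -12, y = 0 mm). Dark foam 7 mm high (top 91 mm above the bench) frames it and leaves a pocket from -31 to +31 mm in x and -60 to +60 mm in y from this point. Axes as the case's.
- ball_center (a point): Centre of the reference sphere: matt white ceramic, 36 mm diameter, about 95 g, free to roll on the tray plate (centre then 102 mm above the bench). It starts 34 to 44 mm from the nest along the case's y, on one side or the other, and within 6 mm of it in x; the adapter stands on the opposite side.
- ball: The reference sphere (its origin turns as it rolls: use ball_center for its place).
- adapter: Stem adapter, a turned steel stud 18 mm across at its foot and 30 mm high, about 30 g, standing upright and loose on the tray plate 34 to 44 mm from the nest, opposite the sphere. Origin: centre of its underside. It stays where it is.
- lid (a joint): Lid angle, rad: 0 shut, starts 0.85 to 1.08, at most 1.2. The lid is a box 120 x 160 mm, 58 mm deep (walls 4 mm), 0.4 kg, hinged along y on the back rim; shut, its top is 150 mm above the bench. The hinge is stiff (0.4 N m of friction): the lid stays where it is left and must be pressed all the way down (2 to 6 N at its front edge).
- lid_hinge (a point): Middle of the lid's hinge line on the back rim: case x = +60, y = 0 mm, 92 mm above the bench. Its axes turn with the lid and are the case's when it is shut.
- lid_front_edge (a point): Middle of the lid's outer edge between its flat top and its front wall: in the lid's axes (those of lid_hinge) 120 mm in -x and 58 mm in +z from the hinge. The flat top runs from it to the back.
- keeper_seat (a point): On the lid: where the axis of the bail's bar lies when hooked; with the lid shut 20 mm in front of its front wall, 110 mm above the bench. The keeper is a steel hook 26 mm wide (y), open upward: floor 4.5 mm below this point, back 5.5 mm behind it (+x), rising 14 mm above the floor; lip 8 to 11 mm in front (-x), leaning outward, top 9 mm above the floor. Axes as lid_hinge.
- latch_pivot (a point): Pivot of the lever (axis along the case's y): 20 mm in front of the case's front face, 68 mm above the bench, 42 mm straight below the keeper seat of the shut lid. Axes as the case's.
- lever (a joint): Lever angle, rad: 0 closed (handle straight down, flat along the case front), grows as it swings outward and up (1.57: straight out), at most 2.9; starts 0.85 to 1.5; friction (0.08 N m) holds it. With the bail hooked and the lid shut it comes tight at about 0.9, needs up to 6 N at 45 mm from the pivot, and from about 0.2 snaps over center to 0 and stays.
- lever_tip (a point): Middle of the end of the lever's handle, 54 mm from the pivot. The handle is a steel plate 22 mm wide (y), 4 mm thick, reaching 60 mm from the pivot, its outer (when out: upper) face 6 mm outside the line through the pivot, the last 12 mm curled outward.
- bail (a joint): Angle of the bail about its pin on the lever, rad; starts 1.9 to 2.3; friction (0.045 N m) holds it. From straight up the bail leans outward (to the front) by bail angle minus lever angle. At lever angle t the pin lies 18 mm x sin(t - 0.26) in front of and 18 mm x cos(t - 0.26) below the lever's pivot.
- bail_spring (a joint): Stretch of the spring-loaded bail, m: 0 when slack, at most 0.007, 10 N per mm; about 0.003 (28 N of pull on the keeper) when the latch is clamped shut.
- bail_bar (a point): Middle of the bail's bar, which goes into the keeper: round, 9 mm thick, along the case's y, 56.5 mm from the bail's pin, between two flat steel strips 9 mm wide that run back to the pin. The loop is 34 mm wide inside and 46 mm over the outside of the strips, where it can be gripped at the bar, a finger on either side in y.
- objective: Microscope objective standing on the bench, steel with a dark band, 33 mm across, 46 mm high. Origin: centre of its underside. Leave alone.
- canister: Grey lens canister with a black screw cap, 41 mm across, 58 mm high. Origin: centre of its underside. Leave alone.
- specimen: Brass disc 26 mm across on a dark 34 mm square steel holder, 30 mm high in all. Origin: centre of its underside. Leave alone.
- flask: Black drinking flask, 68 mm across, 235 mm high. Origin: centre of its underside. Leave alone.
- blower: Dark rubber dust blower, standing, 58 mm across, 105 mm high. Origin: centre of its underside. Leave alone.
- driver: Small screwdriver with a black handle, 150 mm long, lying on the bench. Leave alone.
Mind the look-alikes: they are no part of the job. What is shaped like the ball but pink or red is not meant.

How it is judged:
By the outcome, as a careful person would: the job done as asked, in the order asked, and still so for the second after the job is handed in, with the robot touching nothing.
It also fails if it takes over 64 s, if anything falls off the work surface, if the arm or the gripper's body presses on something with over 40 N, if the wrist force passes 120 N, or if a joint passes its speed limit or range.

ROBOT

A 7-joint arm with a two-finger parallel gripper is mounted at the origin on the work surface. World frame = base frame: x ahead of the robot, y to its left, z up, the work surface at z = 0. Lengths are in m, angles in rad, forces in N, time in s.
With the tool pointing down it reaches from about 0.4 to 0.85 m from the base axis. Payload 4.5 kg.
Tool frame: the origin (TCP) lies at the very end of the fingers, on their centre line; the grasp point (between the pads) lies 19 mm behind it; z points along the fingers, y is the line along which they close (so a half turn about z gives the same grasp; the last joint's range is limited). The gripper opens to 88 mm and grips with 3 to 60 N. Pads are 18 mm wide; open, the fingers measure 123 mm over their backs; the gripper's body (75 mm by 187 mm) begins 45 mm behind the grasp point.
Start: joints at [-1.23, 0.689, -0.195, 1.565, 0.157, 0.902, -0.215], TCP at [0.189, 0.596, 0.239] pointing down, gripper open.
Joint ranges: [-3.01, 3.01], [-0.46, 2.08], [-1.47, 1.51], [0.13, 2.56], [-1, 4.14], [0.04, 2.09], [-2.66, 2.66]. Speed limits (rad/s): [2.57, 2.57, 3.14, 3.14, 3.14, 3.14, 3.14].

INTERFACE

Orientations are given as a unit quaternion [x, y, z, w].
In Python, from plant import r gives the robot as it stands. The module is installed in compiled form; this text tells all that it offers.
- The arm moves only by the tool step_arm, never from a script. Its argument "increments" is a list of rows, each a list of 2 entries, a list of its own where there are three numbers: the shift along the world's x, y, z in cm, then the turn, a rotation vector about the world's x, y, z in degrees. A call has exactly 10 rows; each row shifts and turns the commanded pose from where the row before left it; what a row does not reach is not made up. A row lasts 1/10 s, in which the tool goes at most 50 mm and 8.59 degrees, less where a joint would pass 70% of its speed; a pose out of reach is approached as far as the arm can. A call is refused whole if a number of a shift passes 5 or a number of a turn 8.59, either way. A call with a gripper value outside its range is refused whole. "fingers" is the opening, from 0 (shut) to 1 (fully open), set as the call begins (left out, the last holds). The fingers move at their own pace and stop on an object; "grip_force" is the grip in N (left out, the last holds). Time passes only in rows, so rows that do not move let the fingers close, or fill a call up. It gives the time, the measured TCP pose, the force, the opening and the grip force at its end, in the units of the state.
- r.get_state(): the state, without advancing time (a new reading comes with each control period).
- r.snapshot(name): name is "scene" or "top" or "wrist"; returns (picture, depth): 400x640x3 uint8, red, green, blue; 400x640 float32, m along the optical axis (not along the pixel's ray), 0 where there is no reading.
- r.calibration(name): a dict with "fov_y" (degrees; the focal length in pixels is half the picture's height over the tangent of half this angle, whatever the lens; pixels are square), "cx", "cy" (the principal point, pixels), "R" (3x3) and "t" (3): a world point X has camera coordinates R X + t. Camera axes: x right, y down, z forward; pixel columns grow to the right and rows downward; lengths in m; the calibration is good to about 2 mm. The wrist camera is an equidistant fisheye: a pixel r from the principal point sees the ray r / f radians off the axis. A picture is of the moment at which its call begins: read the wrist's pose just before it. calibration takes no time and is no camera call; for the wrist camera it gives the pose at the moment of the call.
- r.finish_job(): hands the job in; it is judged then, once.
The state is a dict: "clock": time; "q": joint angles; "qd": joint speeds; "joint_torque": joint torques, N m; "tool_pos": TCP position; "eef_rot": TCP orientation; "contact_force": force on the tool from outside, world axes, zero at the start; "moment": the same for the moment, N m; "opening": opening from 0.0 (shut) to 1.0 (fully open); "finger_force": force on a finger pad.
Only numpy, scipy, OpenCV 4.12 (cv2) and the standard library are available. Lean on these libraries where they do the work, as an engineer would, in place of code of your own. Each camera call takes 0.05 s, during which the arm holds its last target. There are 200 camera calls.

## Working session

There is one attempt and no reset: what is moved stays moved. The work goes in short steps, Python scripts to look and compute and a tool call to move; the robot and the scene stay as the last step left them, time stands still between calls to the robot, and variables do not carry over. Pictures are saved under pics/ and viewed, at most 10 in all, crops included, and the job is handed in when it is done.

Besides the shell and the picture viewer there is one more tool, called after "Emit:" by a JSON object that holds its "api" and its "payload", one argument or row to a line. step_arm: Moves the arm, as the interface text tells. Its arguments: {"type":"object","properties":{"increments":{"type":"array","items":{"type":"array"}},"fingers":{"type":"number"},"grip_force":{"type":"number"}},"required":["increments"]}

```bash
ls; mkdir -p pics; cat > h.py <<'E'
import numpy as np,cv2
from plant import r
def snap(n,f=None):
    c=r.calibration(n); im,d=r.snapshot(n)
    if f: cv2.imwrite('pics/'+f,im[:,:,::-1])
    return c,im,d
def foc(c): return 200/np.tan(np.radians(c['fov_y'])/2)
def ray(c,u,v,fish=False):
    f=foc(c); x=np.array([u-c['cx'],v-c['cy']],float)
    if fish:
        rr=np.hypot(*x); th=rr/f; d=np.array([*(x/max(rr,1e-9)*np.sin(th)),np.cos(th)])
    else: d=np.array([x[0]/f,x[1]/f,1])
    R=np.array(c['R']);t=np.array(c['t'])
    return -R.T@t, R.T@d
def onz(c,u,v,z,fish=False):
    o,d=ray(c,u,v,fish); return o+d*(z-o[2])/d[2]
def cloud(c,d):
    f=foc(c); v,u=np.mgrid[:400,:640]
    P=np.stack([(u-c['cx'])/f*d,(v-c['cy'])/f*d,d],-1)
    W=(P-np.array(c['t']))@np.array(c['R']); W[d==0]=np.nan
    return W
E
python3 - <<'E'
from h import *
a=[]
for n in('scene','top'):
    c,im,d=snap(n); a.append(im); print(n,c,[np.nanmin(d),d.max()])
    np.savez('/tmp/%s.npz'%n,im=im,d=d)
    cv2.imwrite('pics/%s0.png'%n,im[:,:,::-1])
print(r.get_state())
E
```

```text
pics
scene {'fov_y': 42.76016140970983, 'cx': 312.1885752213901, 'cy': 196.2839821276022, 'R': array([[ 0.51203346,  0.85894122,  0.0064588 ],
       [ 0.69533094, -0.41006365, -0.59022257],
       [-0.50431798,  0.30670471, -0.80721472]]), 't': array([-0.29607994, -0.32505361,  1.62981995])} [np.float32(0.0), np.float32(2.6601262)]
top {'fov_y': 50.5576363712597, 'cx': 313.483782166323, 'cy': 198.68608996189909, 'R': array([[ 0.00254523, -0.99969444, -0.02458763],
       [-0.98415056,  0.00185568, -0.17732519],
       [ 0.17731663,  0.02464927, -0.98384512]]), 't': array([0.02799844, 0.59283624, 1.12876828])} [np.float32(0.0), np.float32(2.1864297)]
{'clock': 0.1, 'q': array([-1.23016456,  0.68989632, -0.19447182,  1.56619494,  0.15729232,
        0.90249374, -0.21509194]), 'qd': array([ 0.00138143, -0.00126452,  0.00040255, -0.00360967,  0.0004816 ,
        0.00276885,  0.00101834]), 'joint_torque': array([-2.18583118e-03, -5.28498137e+01, -1.27152108e+00, -1.53836900e+01,
       -5.25949651e-02,  2.01260584e-03,  4.52813356e-05]), 'tool_pos': array([0.18867462, 0.59527172, 0.23800338]), 'eef_rot': array([ 1.52796539e-01,  9.88257341e-01, -8.01366546e-04, -5.33503762e-05]), 'contact_force': array([1.11270106, 0.71925034, 0.1494641 ]), 'moment': array([-0.02319551,  0.01418816,  0.00395124]), 'finger_force': 0.0, 'opening': 0.9979505211894533}
```

View pics/scene0.png

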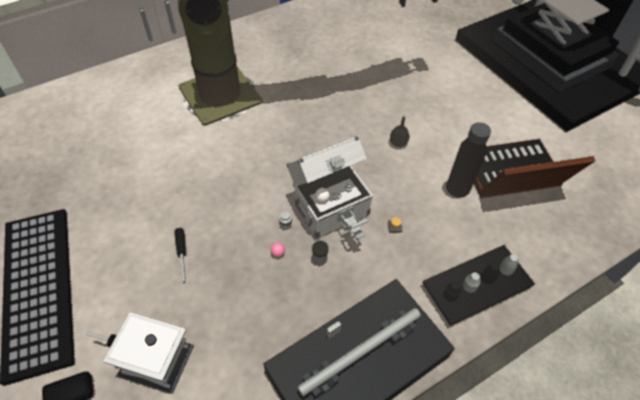

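View pics/top0.png

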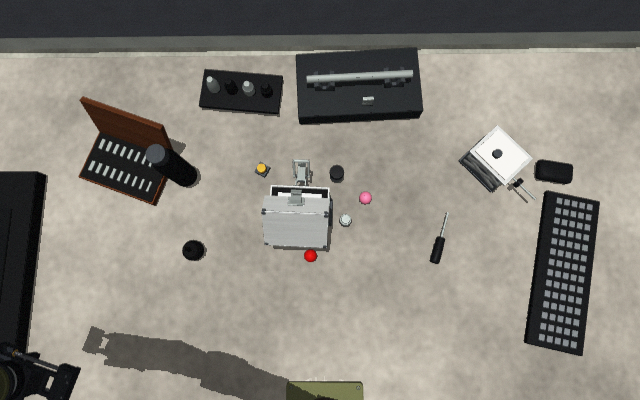

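```bash
python3 - <<'E'
from h import *
for n in('scene','top'):
    z=np.load('/tmp/%s.npz'%n); c=r.calibration(n); W=cloud(c,z['d'])
    np.save('/tmp/W%s.npy'%n,W)
    pts={'scene':[(323,196),(349,189),(350,225),(335,163),(334,210),(278,250),(397,223),(320,250)],'top':[(297,233),(297,210),(302,170),(296,200),(300,190),(310,256),(365,198),(346,220),(262,169),(337,173),(157,155),(193,250)]}[n]
    for u,v in pts: print(n,u,v,W[v,u].round(3),z['im'][v,u])
    # case rim: points with z .085-.1
W=np.load('/tmp/Wtop.npy')
# lid flat top: fit plane
m=np.zeros((400,640),bool);m[225:243,268:326]=1
P=W[m];P=P[np.isfinite(P).all(1)];q=P.mean(0);u,s,vt=np.linalg.svd(P-q);nrm=vt[2]*np.sign(vt[2][2]);print('lid n',nrm,np.arccos(nrm[2]),s,q)
for n,b in(('scene',(120,260,270,400)),('top',(145,270,250,345))):
    im=np.load('/tmp/%s.npz'%n)['im'][b[0]:b[1],b[2]:b[3]]
    cv2.imwrite('pics/%s1.png'%n,cv2.resize(im,None,fx=4,fy=4,interpolation=2)[:,:,::-1])
a=cv2.imread('pics/scene1.png');b=cv2.imread('pics/top1.png');print(a.shape,b.shape)
h=min(560,500);k=np.zeros((560,800,3),np.uint8);a=a[:,:420];b=b[:,:380];k[:a.shape[0],:420]=a[:560];k[:b.shape[0],420:]=b[:560]
cv2.imwrite('pics/comb1.png',k)
E
```

```text
scene 323 196 [0.58  0.029 0.113] [240 235 230]
scene 349 189 [0.581 0.106 0.091] [147 149 142]
scene 350 225 [0.663 0.057 0.071] [154 156 149]
scene 335 163 [0.582 0.057 0.224] [150 150 143]
scene 334 210 [0.618 0.038 0.094] [135 131 127]
scene 278 250 [ 0.614 -0.12   0.032] [245 154 183]
scene 397 223 [0.698 0.182 0.029] [231 184  98]
scene 320 250 [ 0.68  -0.039  0.059] [58 55 53]
top 297 233 [0.486 0.066 0.168] [172 174 168]
top 297 210 [0.537 0.064 0.211] [192 196 190]
top 302 170 [0.67  0.06  0.073] [174 183 177]
top 296 200 [0.562 0.067 0.209] [135 142 138]
top 300 190 [0.584 0.057 0.219] [136 143 137]
top 310 256 [0.435 0.038 0.036] [233  34  33]
top 365 198 [ 0.598 -0.117  0.035] [249 157 196]
top 346 220 [ 0.534 -0.062  0.045] [207 216 210]
top 262 169 [0.684 0.177 0.034] [238 197  75]
top 337 173 [ 0.665 -0.038  0.057] [47 47 47]
top 157 155 [0.668 0.403 0.235] [78 83 87]
top 193 250 [0.45  0.357 0.061] [20 22 23]
lid n [-0.79408795  0.03716283  0.60666569] 0.9189368119098015 [1.35224172 0.60567114 0.04101275] [0.48454202 0.06745387 0.16571828]
(560, 520, 3) (500, 380, 3)
```

View pics/comb1.png

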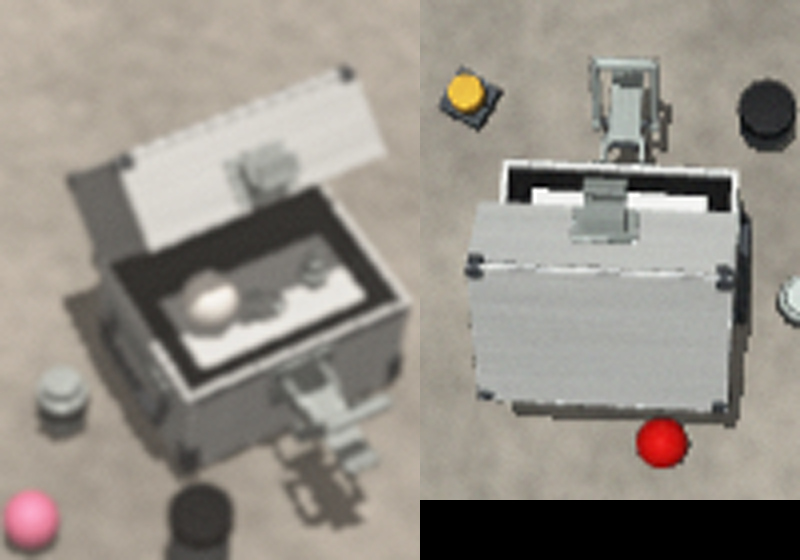

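Emit:
{"api": "step_arm", "payload": {
  "increments": [
    [[0, 0, 5], [0, 0, 7.5]],
    [[2, -2, 4], [0, 0, 7.5]],
    [[4.5, -4.5, 1], [0, 0, 0]],
    [[4.5, -4.5, 0], [0, 0, 0]],
    [[4.5, -4.5, 0], [0, 0, 0]],
    [[4.5, -4.5, 0], [0, 0, 0]],
    [[4.5, -4.5, 0], [0.4, 8, 0]],
    [[4.5, -4.5, 0], [0.4, 8, 0]],
    [[4.5, -4.5, 0], [0.4, 8, 0]],
    [[4.5, -4.5, 0], [0.4, 8, 0]]
  ],
  "fingers": 0
}}

```text
clock: 1.1
tool_pos: [0.4928, 0.2913, 0.3374]
eef_rot: [0.022, 0.96, 0.009, -0.278]
contact_force: [0.7, 1.3, -0.4]
opening: 0.114
finger_force: 0.0
```

Emit:
{"api": "step_arm", "payload": {
  "increments": [
    [[4.5, -4.5, 0], [0.4, 8, 0]],
    [[4.5, -4.5, -1], [0, 0, 0]],
    [[4, -4.5, -1], [0, 0, 0]],
    [[4, -4, -1], [0, 0, 0]],
    [[2, -2, -1], [0, 0, 0]],
    [[0, 0, 0], [0, 0, 0]],
    [[0, 0, 0], [0, 0, 0]],
    [[0, 0, 0], [0, 0, 0]],
    [[0, 0, 0], [0, 0, 0]],
    [[0, 0, 0], [0, 0, 0]]
  ]
}}

```text
clock: 2.1
tool_pos: [0.633, 0.1331, 0.2956]
eef_rot: [0.021, 0.942, 0.012, -0.335]
contact_force: [0.4, 0.4, -0.7]
opening: 0.007
finger_force: 0.0
```

```bash
python3 - <<'E'
from h import *
s=r.get_state();print(s['q'].round(2),s['tool_pos'].round(4),s['eef_rot'].round(3),s['clock'],s['contact_force'])
c,im,d=snap('wrist','w0.png');print(c)
np.savez('/tmp/w0.npz',im=im,d=d)
E
```

```text
[-0.18  1.11 -0.07  0.6  -0.14  2.09  1.27] [0.633  0.1331 0.2956] [ 0.021  0.942  0.012 -0.335] 2.1 [ 0.36858551  0.39446542 -0.69437797]
{'fov_y': 65.70646984690485, 'cx': 320.1894019295944, 'cy': 201.94026298017485, 'R': array([[ 0.04936683,  0.99875122,  0.00767552],
       [ 0.91585775, -0.04220102, -0.39927893],
       [-0.3984564 ,  0.02674082, -0.91679737]]), 't': array([-0.16612788, -0.42803879,  0.6780498 ])}
```

View pics/w0.png

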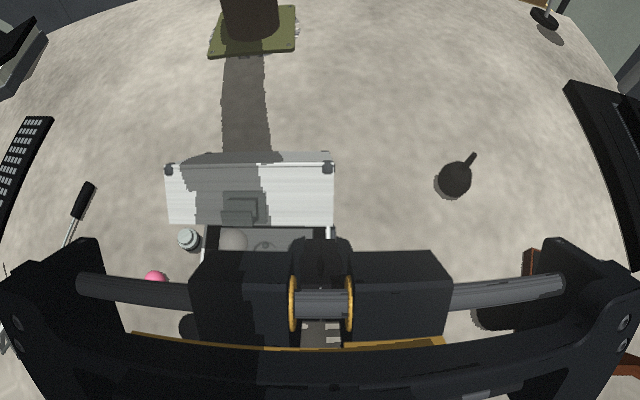

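Emit:
{"api": "step_arm", "payload": {
  "increments": [
    [[0, -0.7, 0], [-5.35, 0.25, -6.6]],
    [[0, -0.7, 0], [-5.35, 0.25, -6.6]],
    [[0, -0.7, 0], [-5.35, 0.25, -6.6]],
    [[0, -0.7, 0], [-5.35, 0.25, -6.6]],
    [[0, -0.7, 0], [-5.35, 0.25, -6.6]],
    [[0, -0.7, 0], [-5.35, 0.25, -6.6]],
    [[0, -0.7, 0], [-5.35, 0.25, -6.6]],
    [[0, -0.7, 0], [-5.35, 0.25, -6.6]],
    [[0, -0.7, 0], [-5.35, 0.25, -6.6]],
    [[0, -0.7, 0], [-5.35, 0.25, -6.6]]
  ]
}}

```text
clock: 3.15
tool_pos: [0.6332, 0.0622, 0.2952]
eef_rot: [0.655, 0.679, -0.217, -0.25]
contact_force: [0.2, 0.0, -0.4]
opening: 0.003
finger_force: 0.0
```

Emit:
{"api": "step_arm", "payload": {
  "increments": [
    [[0, -0.7, 0], [-5.35, 0.25, -6.6]],
    [[0, -0.7, 0], [-5.35, 0.25, -6.6]],
    [[0, -0.7, 0], [-5.35, 0.25, -6.6]],
    [[0, -0.7, 0], [-5.35, 0.25, -6.6]],
    [[0, 0, 0], [-5.35, 0.25, -6.6]],
    [[0, 0, 0], [-5.35, 0.25, -6.6]],
    [[0, 0, 0], [-5.35, 0.25, -6.6]],
    [[0, 0, 0], [-5.35, 0.25, -6.6]],
    [[0, 0, 0], [-5.35, 0.25, -6.6]],
    [[0, 0, 0], [-5.35, 0.25, -6.6]]
  ]
}}

```text
clock: 4.15
tool_pos: [0.6332, 0.0346, 0.2951]
eef_rot: [0.941, 0.06, -0.331, -0.033]
contact_force: [-0.6, -0.3, 0.8]
opening: 0.002
finger_force: 0.0
```

```bash
python3 - <<'E'
from h import *
from scipy.spatial.transform import Rotation as Ro
s=r.get_state();print(s['q'].round(2),s['tool_pos'].round(4),Ro.from_quat(s['eef_rot']).as_matrix().round(3),s['clock'])
c,im,d=snap('wrist','w1.png');print(c,[d[d>0].min()])
np.savez('/tmp/w1.npz',im=im,d=d)
E
```

```text
[-0.21  1.12  0.5   0.69 -0.41  2.08 -1.33] [0.6332 0.0346 0.2951] [[ 0.774  0.091 -0.626]
 [ 0.135 -0.991  0.023]
 [-0.618 -0.102 -0.779]] 4.15
{'fov_y': 65.70646984690485, 'cx': 320.1894019295944, 'cy': 201.94026298017485, 'R': array([[ 0.08964241, -0.99080849, -0.1013054 ],
       [-0.57692363, -0.13456905,  0.80563658],
       [-0.81186413, -0.01377372, -0.58368392]]), 't': array([0.007265  , 0.15944787, 0.84487417])} [np.float32(0.050000228)]
```

View pics/w1.png

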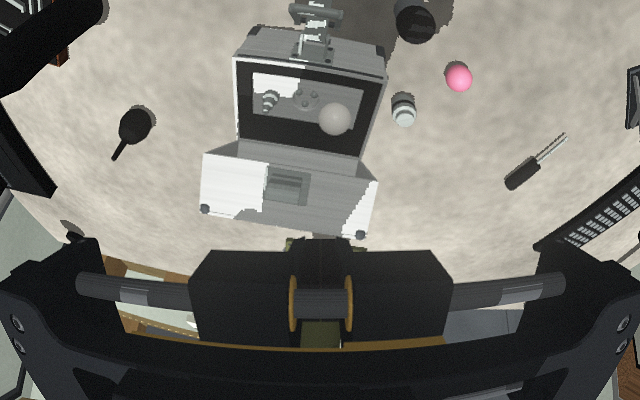

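```bash
python3 - <<'E'
from h import *
im=np.load('/tmp/w1.npz')['im']
b=im[0:200,195:395]
cv2.imwrite('pics/w1c.png',cv2.resize(b,None,fx=3,fy=3,interpolation=2)[:,:,::-1])
E
```

```text
(no output)
```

View pics/w1c.png

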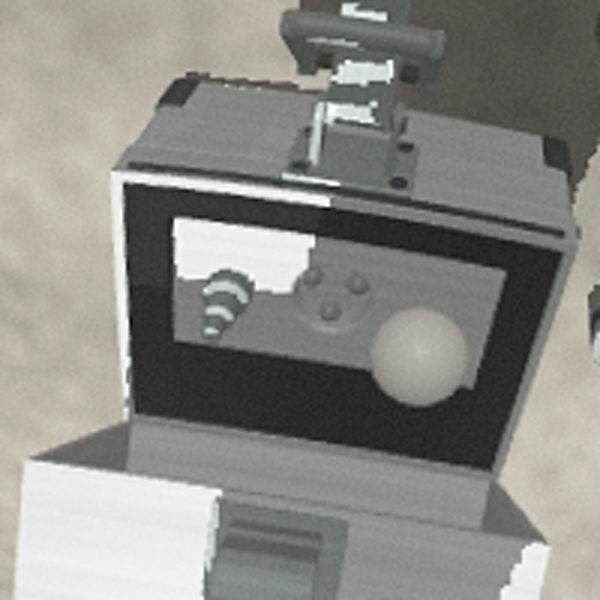

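```bash
python3 - <<'E'
from h import *
z=np.load('/tmp/w1.npz');d=z['d'];c=r.calibration('wrist')
def p(cu,cv): return 195+cu/3-.33, cv/3-.33
def w(cu,cv,zz): return onz(c,*p(cu,cv),zz,True)
def dep(cu,cv):
    u,v=p(cu,cv); o,dd=ray(c,u,v,True); dd=dd/(np.array(c['R'])[2]@dd)
    k=d[int(round(v))-1:int(round(v))+2,int(round(u))-1:int(round(u))+2]; return (o+dd*np.median(k)).round(4)
A=w(115,172,.092);B=w(577,237,.092)
print('corners',A,B,np.linalg.norm(A-B),'yaw',np.degrees(np.arctan2(*(A-B)[[1,0]])))
print('nest',w(334,296,.084),dep(345,300))
print('ball',w(420,356,.102),dep(420,356))
print('foam corners',w(173,217,.091),w(507,268,.091),)
print('adapter base',w(233,275,.084),dep(225,300))
for q in[(290,30),(362,45),(435,50),(365,85),(365,75),(360,12)]: print('bar',q,dep(*q))
print('lid edge',dep(280,590),dep(60,480),dep(280,560))
h=np.array([[dep(x,y)[2] for x in range(200,500,30)] for y in (230,320)]);print(h)
E
```

```text
corners [0.62611465 0.14254955 0.092     ] [ 0.62054406 -0.01390952  0.092     ] 0.15655820225492578 yaw 87.96089478975416
nest [0.5758567  0.06595762 0.084     ] [0.565  0.0629 0.0706]
ball [0.56698197 0.03199411 0.102     ] [0.5775 0.0324 0.1151]
foam corners [0.60844684 0.12315019 0.091     ] [0.60281255 0.00675495 0.091     ]
adapter base [0.58069722 0.10368638 0.084     ] [0.5796 0.1035 0.0986]
bar (290, 30) [0.6877 0.0811 0.1116]
bar (362, 45) [0.6857 0.0607 0.1136]
bar (435, 50) [0.6863 0.0409 0.1125]
bar (365, 85) [0.6559 0.0622 0.0713]
bar (365, 75) [0.6599 0.0624 0.0723]
bar (360, 12) [0.681  0.066  0.0687]
lid edge [0.5806 0.0625 0.2226] [0.5752 0.1356 0.1888] [0.5861 0.0634 0.217 ]
[[0.0837 0.0837 0.0836 0.0895 0.0904 0.0907 0.0908 0.0905 0.0906 0.0909]
 [0.0837 0.1042 0.0836 0.0832 0.0798 0.0782 0.0832 0.1027 0.1003 0.0841]]
```

```bash
cat >> h.py <<'E'
from scipy.spatial.transform import Rotation as Ro
e=np.array([.040,.9992,0]);e/=np.linalg.norm(e);f=np.array([e[1],-e[0],0]);up=np.array([0,0,1.])
def turn(tilt,yaw=0):
    a=np.radians(tilt); z=-np.sin(a)*f-np.cos(a)*up; y=-e; x=np.cross(y,z)
    T=Ro.from_rotvec([0,0,np.radians(yaw)])*Ro.from_matrix(np.stack([x,y,z],1))
    return np.degrees((T*Ro.from_quat(r.get_state()['eef_rot']).inv()).as_rotvec())
def rep(*a):
    s=r.get_state();print(s['q'].round(2),s['tool_pos'].round(4),'F',s['contact_force'].round(1),'op',s['opening'],s['clock'])
    for t in a: print('turn',t,turn(t).round(2))
E
python3 - <<'E'
from h import *
rep(50)
E
```

```text
[-0.21  1.12  0.5   0.69 -0.41  2.08 -1.34] [0.6332 0.0345 0.295 ] F [-0.2  0.2 -0.1] op 0.003716308225243712 4.2
turn 50 [-5.9  11.4  -6.68]
```

Emit:
{"api": "step_arm", "payload": {
  "increments": [
    [[0, 0, -3], [0, 0, 0]],
    [[0, 0, -3.5], [0, 0, 0]],
    [[0, 0, -3.5], [-2, 3.8, -2.2]],
    [[-0.5, -0.2, -3], [-2, 3.8, -2.2]],
    [[-0.5, -0.2, -1.3], [-1.9, 3.8, -2.2]],
    [[0, 0, 0], [0, 0, 0]],
    [[0, 0, 0], [0, 0, 0]],
    [[0, 0, 0], [0, 0, 0]],
    [[0, 0, 0], [0, 0, 0]],
    [[0, 0, 0], [0, 0, 0]]
  ],
  "fingers": 0.65
}}

```text
clock: 5.2
tool_pos: [0.6236, 0.0302, 0.155]
eef_rot: [0.909, -0.008, -0.417, -0.011]
contact_force: [-0.2, 1.2, -0.2]
opening: 0.65
finger_force: 0.0
```

```bash
python3 - <<'E'
from h import *
rep(50)
c,im,d=snap('wrist')
np.savez('/tmp/w2.npz',im=im,d=d)
cv2.imwrite('pics/w2.png',im[:,:,::-1])
E
```

```text
[-0.14  1.33  0.28  0.61 -0.29  2.08 -1.56] [0.6236 0.0302 0.155 ] F [-0.2  1.2 -0.2] op 0.6504735017785426 5.2
turn 50 [-0.71  0.72 -0.94]
```

View pics/w2.png

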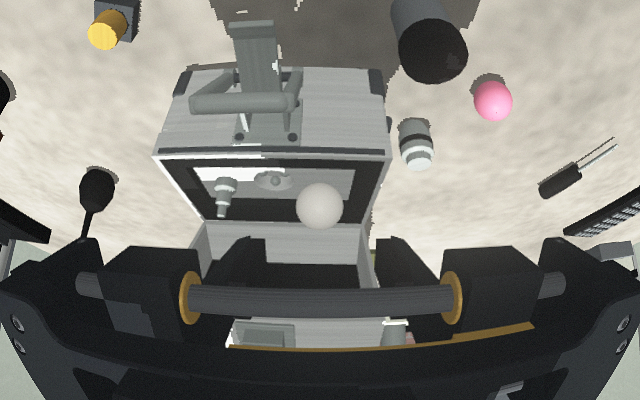

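```bash
python3 - <<'E'
from h import *
z=np.load('/tmp/w2.npz');im=z['im'];d=z['d'];c=r.calibration('wrist')
hsv=cv2.cvtColor(im,cv2.COLOR_RGB2HSV)
g=cv2.medianBlur(cv2.cvtColor(im,cv2.COLOR_RGB2GRAY),3)
C=cv2.HoughCircles(g,cv2.HOUGH_GRADIENT,1,30,param1=80,param2=15,minRadius=19,maxRadius=30)
for q in C[0]:
    if abs(q[0]-320)<20 and abs(q[1]-205)<20: print(q,onz(c,q[0],q[1],.102,True))
o,dd=ray(c,320,205,True);dd/=(np.array(c['R'])[2]@dd);P=o+dd*d[205,320];print('surf',P,'ctr',P+18e-3*dd/np.linalg.norm(dd))
print('corners',onz(c,154,156,.092,True),onz(c,389,157,.092,True))
print('nest',onz(c,274,181,.084,True))
for u,v in[(195,103),(240,104),(290,104),(265,70),(255,28)]:
    o,dd=ray(c,u,v,True);dd/=(np.array(c['R'])[2]@dd);print(u,v,(o+dd*d[v,u]).round(4))
E
```

```text
[319.5 206.5  23.6] [0.56745206 0.03272647 0.102     ]
surf [0.58207677 0.03191307 0.1074199 ] ctr [0.56569803 0.0324236  0.09997167]
corners [0.62638223 0.14194316 0.092     ] [ 0.61980112 -0.01147237  0.092     ]
nest [0.57449981 0.06739782 0.084     ]
195 103 [0.6911 0.081  0.1107]
240 104 [0.6899 0.0611 0.1123]
290 104 [0.6869 0.0412 0.1107]
265 70 [0.6705 0.0594 0.0691]
255 28 [0.699  0.0596 0.0706]
```

Emit:
{"api": "step_arm", "payload": {
  "increments": [
    [[-1, 0.05, -0.85], [-0.35, 0.35, -0.45]],
    [[-1, 0.05, -0.85], [-0.35, 0.35, -0.45]],
    [[-1, 0.05, -0.85], [0, 0, 0]],
    [[-1, 0.05, -0.85], [0, 0, 0]],
    [[-1, 0.05, -0.85], [0, 0, 0]],
    [[-0.6, 0, -0.55], [0, 0, 0]],
    [[-0.6, 0, -0.55], [0, 0, 0]],
    [[0, 0, 0], [0, 0, 0]],
    [[0, 0, 0], [0, 0, 0]],
    [[0, 0, 0], [0, 0, 0]]
  ]
}}

```text
clock: 6.25
tool_pos: [0.5616, 0.0329, 0.1002]
eef_rot: [0.906, -0.018, -0.423, -0.009]
contact_force: [0.9, -0.1, 0.0]
opening: 0.653
finger_force: 0.0
```

```bash
python3 - <<'E'
from h import *
rep(50)
E
```

```text
[-0.18  1.28  0.27  0.97 -0.28  1.8  -1.52] [0.5616 0.0329 0.1002] F [ 0.9 -0.1  0. ] op 0.6534505912740164 6.25
turn 50 [-0.12 -0.08 -0.01]
```

Emit:
{"api": "step_arm", "payload": {
  "increments": [
    [[0, 0, 0], [0, 0, 0]],
    [[0, 0, 0], [0, 0, 0]],
    [[0, 0, 0], [0, 0, 0]],
    [[0, 0, 0], [0, 0, 0]],
    [[0, 0, 0], [0, 0, 0]],
    [[0, 0, 0], [0, 0, 0]],
    [[0, 0, 0], [0, 0, 0]],
    [[0, 0, 0], [0, 0, 0]],
    [[0, 0, 0], [0, 0, 0]],
    [[0, 0, 0], [0, 0, 0]]
  ],
  "fingers": 0.36,
  "grip_force": 4
}}

```text
clock: 7.25
tool_pos: [0.561, 0.0329, 0.1]
eef_rot: [0.906, -0.018, -0.424, -0.009]
contact_force: [0.1, 0.2, 0.7]
opening: 0.403
finger_force: 4.0
```

```bash
python3 - <<'E'
from h import *
rep()
c,im,d=snap('wrist')
cv2.imwrite('pics/w3.png',im[:,:,::-1])
g=cv2.medianBlur(cv2.cvtColor(im,cv2.COLOR_RGB2GRAY),3)
C=cv2.HoughCircles(g,cv2.HOUGH_GRADIENT,1,20,param1=80,param2=12,minRadius=19,maxRadius=40)
for q in C[0]: 
    P=onz(c,q[0],q[1],.102,True)
    if .53<P[0]<.62 and -.02<P[1]<.13: print(q,P.round(4),im[int(q[1]),int(q[0])])
E
```

```text
[-0.18  1.28  0.27  0.97 -0.28  1.8  -1.52] [0.561  0.0329 0.1   ] F [0.1 0.2 0.7] op 0.4032941565644731 7.25
[320.5 256.5  36. ] [0.5662 0.0324 0.102 ] [231 230 223]
[165.5 222.5  33.8] [0.6152 0.0908 0.102 ] [152 153 150]
[371.5 217.5  37.2] [0.6189 0.013  0.102 ] [45 47 44]
[127.5 227.5  23.6] [0.6083 0.1153 0.102 ] [37 37 34]
[427.5 240.5  36.1] [ 0.5894 -0.0155  0.102 ] [239 236 228]
```

Emit:
{"api": "step_arm", "payload": {
  "increments": [
    [[0.1, 0.15, 0], [0, 0, 0]],
    [[0.1, 0.2, 0], [0, 0, 0]],
    [[0.1, 0.2, 0], [0, 0, 0]],
    [[0.1, 0.2, 0], [0, 0, 0]],
    [[0.1, 0.2, 0], [0, 0, 0]],
    [[0.1, 0.2, 0], [0, 0, 0]],
    [[0.1, 0.2, 0], [0, 0, 0]],
    [[0.1, 0.2, 0], [0, 0, 0]],
    [[0.1, 0.15, 0], [0, 0, 0]],
    [[0, 0, 0], [0, 0, 0]]
  ]
}}

```text
clock: 8.3
tool_pos: [0.5701, 0.0504, 0.0999]
eef_rot: [0.906, -0.017, -0.424, -0.01]
contact_force: [-0.4, -0.5, 1.5]
opening: 0.402
finger_force: 4.0
```

Emit:
{"api": "step_arm", "payload": {
  "increments": [
    [[0, 0, 0], [0, 0, 0]],
    [[0, 0, 0], [0, 0, 0]],
    [[0, 0, 0], [0, 0, 0]],
    [[0, 0, 0], [0, 0, 0]],
    [[0, 0, 0], [0, 0, 0]],
    [[0.8, 0, 0.6], [0, 0, 0]],
    [[1.5, 0, 1.2], [0, 0, 0]],
    [[2, 0, 1.6], [0, 0, 0]],
    [[1.5, 0, 1.2], [0, 0, 0]],
    [[0.2, 0, 0.2], [0, 0, 0]]
  ],
  "fingers": 0.48
}}

```text
clock: 9.3
tool_pos: [0.6264, 0.051, 0.1471]
eef_rot: [0.908, -0.016, -0.419, -0.013]
contact_force: [0.7, -0.3, -0.2]
opening: 0.482
finger_force: 0.0
```

```bash
python3 - <<'E'
from h import *
rep(50)
c,im,d=snap('wrist')
cv2.imwrite('pics/w4.png',im[:,:,::-1])
g=cv2.medianBlur(cv2.cvtColor(im,cv2.COLOR_RGB2GRAY),3)
C=cv2.HoughCircles(g,cv2.HOUGH_GRADIENT,1,20,param1=80,param2=12,minRadius=17,maxRadius=30)
for q in C[0]: 
    P=onz(c,q[0],q[1],.102,True)
    if .53<P[0]<.62 and -.02<P[1]<.13: print(q,P.round(4),im[int(q[1]),int(q[0])])
E
```

```text
[-0.1   1.35  0.03  0.57 -0.15  2.09 -1.7 ] [0.6264 0.051  0.1471] F [ 0.7 -0.3 -0.2] op 0.4820187662118602 9.3
turn 50 [-0.55  0.4   0.04]
[325.5 212.5  23.5] [0.5759 0.0495 0.102 ] [251 250 248]
[248.5 216.5  29.3] [0.5688 0.1083 0.102 ] [161 168 162]
[219.5 188.5  24.9] [0.6159 0.1156 0.102 ] [49 50 50]
[370.5 210.5  27.1] [0.5787 0.0173 0.102 ] [51 50 51]
```

View pics/w4.png

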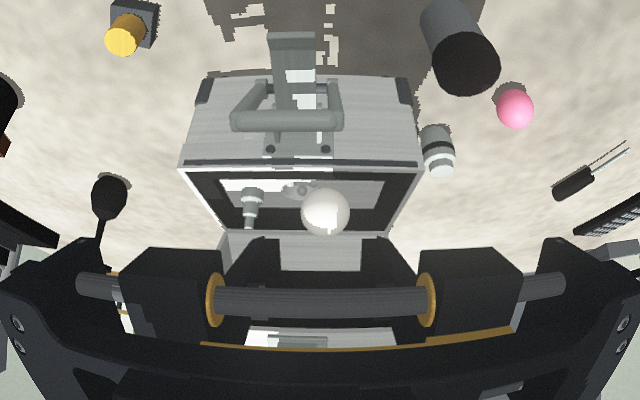

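Emit:
{"api": "step_arm", "payload": {
  "increments": [
    [[0, -1.5, 0], [0, 0, 0]],
    [[0, -1.5, 0], [0, 0, 0]],
    [[0, -1.1, 0], [0, 0, 0]],
    [[-1, 0, -0.8], [0, 0, 0]],
    [[-1.2, 0, -0.9], [0, 0, 0]],
    [[-1.2, 0, -0.9], [0, 0, 0]],
    [[-1.2, 0, -1], [0, 0, 0]],
    [[-1, 0, -0.9], [0, 0, 0]],
    [[0, 0, 0], [0, 0, 0]],
    [[0, 0, 0], [0, 0, 0]]
  ],
  "fingers": 0
}}

```text
clock: 10.35
tool_pos: [0.5689, 0.0079, 0.102]
eef_rot: [0.906, -0.018, -0.422, -0.009]
contact_force: [1.0, -0.1, -0.0]
opening: 0.005
finger_force: 0.0
```

```bash
cat > ball.py <<'E'
from h import *
def ball(name='wrist'):
    c,im,d=snap(name,'wl.png')
    g=cv2.medianBlur(cv2.cvtColor(im,cv2.COLOR_RGB2GRAY),3)
    C=cv2.HoughCircles(g,cv2.HOUGH_GRADIENT,1,20,param1=80,param2=12,minRadius=19,maxRadius=40)
    for q in C[0]:
        P=onz(c,q[0],q[1],.102,True)
        if .55<P[0]<.6 and .0<P[1]<.1: print(q,P.round(4),'z.098:',onz(c,q[0],q[1],.098,True).round(4),im[int(q[1]),int(q[0])])
rep(50); ball()
E
python3 ball.py
```

```text
[-0.07  1.27  0.06  0.93 -0.11  1.81 -1.62] [0.5689 0.0079 0.102 ] F [ 1.  -0.1 -0. ] op 0.0047602064354975255 10.35
turn 50 [-0.06  0.1   0.07]
[177.5 245.5  38.3] [0.5839 0.0808 0.102 ] z.098: [0.57   0.0887 0.098 ] [35 41 38]
[234.5 248.5  31.5] [0.5811 0.0498 0.102 ] z.098: [0.5669 0.0546 0.098 ] [244 243 238]
```

Emit:
{"api": "step_arm", "payload": {
  "increments": [
    [[0.05, 0.2, -0.1], [0, 0, 0]],
    [[0.05, 0.2, -0.1], [0, 0, 0]],
    [[0, 0.2, 0], [0, 0, 0]],
    [[0, 0.15, 0], [0, 0, 0]],
    [[0, 0.15, 0], [0, 0, 0]],
    [[0, 0.15, 0], [0, 0, 0]],
    [[0, 0.15, 0], [0, 0, 0]],
    [[0, 0.1, 0], [0, 0, 0]],
    [[0, 0.1, 0], [0, 0, 0]],
    [[0, 0.1, 0], [0, 0, 0]]
  ]
}}

```text
clock: 11.4
tool_pos: [0.5699, 0.024, 0.0997]
eef_rot: [0.907, -0.018, -0.422, -0.01]
contact_force: [-1.0, -0.6, 0.3]
opening: 0.003
finger_force: 0.0
```

```bash
python3 ball.py
```

```text
[-0.09  1.27  0.05  0.93 -0.12  1.81 -1.64] [0.5699 0.024  0.0997] F [-1.  -0.6  0.3] op 0.003268826425785845 11.4
turn 50 [-0.14  0.13  0.03]
[231.5 254.5  37.2] [0.5786 0.0683 0.102 ] z.098: [0.5633 0.0737 0.098 ] [49 49 53]
```

```bash
cat > ball.py <<'E'
from h import *
def fcloud(c,d):
    f=foc(c); v,u=np.mgrid[:400,:640].astype(float); x=u-c['cx'];y=v-c['cy'];rr=np.hypot(x,y)+1e-9;th=rr/f
    P=np.stack([x/rr*np.tan(th)*d,y/rr*np.tan(th)*d,d],-1)
    return (P-np.array(c['t']))@np.array(c['R'])
def ball():
    c,im,d=snap('wrist','wl.png'); W=fcloud(c,d); 
    m=(d>0)&(W[...,2]>.1)&(W[...,2]<.135)&(W[...,0]>.55)&(W[...,0]<.6)&(W[...,1]>.02)&(W[...,1]<.088)&(im.min(-1)>140)
    P=W[m]; 
    if len(P)<30: print('few',len(P));return
    for k in range(3): # linear sphere fit, radius known check
        A=np.c_[2*P,np.ones(len(P))];s=np.linalg.lstsq(A,(P**2).sum(1),rcond=None)[0];R=np.sqrt(s[3]+s[:3]@s[:3])
        e_=abs(np.linalg.norm(P-s[:3],axis=1)-R);P=P[e_<2.5*np.median(e_)+1e-4]
    from scipy.optimize import least_squares
    q=least_squares(lambda c:np.linalg.norm(P-c,axis=1)-.018,s[:3],loss='soft_l1',f_scale=.001).x
    print('n',len(P),'free fit',s[:3].round(4),R.round(4),'R18 fit',q.round(4),'top z',P[:,2].max().round(4))
if __name__=='__main__': rep(50); ball()
E
python3 ball.py
```

```text
[-0.09  1.27  0.05  0.93 -0.12  1.81 -1.64] [0.5698 0.0242 0.0997] F [ 0.5 -0.4 -0.8] op 0.007752428147475215 11.45
turn 50 [-0.16  0.12  0.01]
n 309 free fit [0.5737 0.0692 0.0979] 0.0173 R18 fit [0.5732 0.0693 0.0967] top z 0.1057
```

Emit:
{"api": "step_arm", "payload": {
  "increments": [
    [[1.5, 0, 1.2], [0, 0, 0]],
    [[1.5, 0, 1.2], [0, 0, 0]],
    [[1.5, 0, 1.2], [0, 0, 0]],
    [[1.5, 0.4, 2], [0, 0, 0]],
    [[0, 0.8, 4], [-0.3, -8, 0]],
    [[0, 0.8, 4], [-0.3, -8, 0]],
    [[0, 0.8, 4], [-0.3, -8, 0]],
    [[-3, 0.6, 0.5], [-0.3, -8, 0]],
    [[-3, 0.6, 0.5], [-0.3, -8, 0]],
    [[-3, 0.6, 0.5], [-0.3, -8, 0]]
  ]
}}

```text
clock: 12.5
tool_pos: [0.5462, 0.0685, 0.2889]
eef_rot: [0.999, -0.019, -0.034, -0.003]
contact_force: [-0.3, 1.2, 0.1]
opening: 0.006
finger_force: 0.0
```

Emit:
{"api": "step_arm", "payload": {
  "increments": [
    [[-2.5, 0, 0], [0, 0, 0]],
    [[-2.5, 0, 0], [0, 0, 0]],
    [[0, 0, -2], [0, 0, 0]],
    [[0, 0, -1], [0, 0, 0]],
    [[0, 0, 0], [0, 0, 0]],
    [[0, 0, 0], [0, 0, 0]],
    [[0, 0, 0], [0, 0, 0]],
    [[0, 0, 0], [0, 0, 0]],
    [[0, 0, 0], [0, 0, 0]],
    [[0, 0, 0], [0, 0, 0]]
  ]
}}

```text
clock: 13.5
tool_pos: [0.4968, 0.0683, 0.2577]
eef_rot: [0.999, -0.019, -0.038, -0.002]
contact_force: [0.8, 0.4, 0.9]
opening: 0.007
finger_force: 0.0
```

```bash
python3 - <<'E'
from h import *
rep(0)
c,im,d=snap('scene');W=cloud(c,d)
# ball check from scene
m=(W[...,2]>.098)&(W[...,2]<.13)&(abs(W[...,0]-.575)<.03)&(abs(W[...,1]-.06)<.05)&(im.min(-1)>190)
P=W[m];print(len(P))
from scipy.optimize import least_squares
if len(P)>20:
    q=least_squares(lambda c:np.linalg.norm(P-c,axis=1)-.018,P.mean(0)-[0.01,0,.01],loss='soft_l1',f_scale=.001).x;print('ball scene',q)
cv2.imwrite('pics/s5.png',cv2.resize(im[110:260,250:420],None,fx=4,fy=4,interpolation=2)[:,:,::-1])
E
```

```text
[-0.26  0.53  0.07  1.85 -0.08  0.83 -1.75] [0.4968 0.0683 0.2577] F [0.8 0.4 0.9] op 0.007097966156119603 13.5
turn 0 [-0.37 -4.32 -0.08]
34
ball scene [0.57461116 0.06783682 0.09976369]
```

Emit:
{"api": "step_arm", "payload": {
  "increments": [
    [[0, 0, -2.2], [0, 0, 0]],
    [[0.5, 0, -1.6], [0, 0, 0]],
    [[0.8, 0, -0.3], [0, 0, 0]],
    [[0.8, 0, -0.2], [0, 0, 0]],
    [[0.8, 0, -0.2], [0, 0, 0]],
    [[0.8, 0, -0.3], [0, 0, 0]],
    [[0.75, 0, -0.3], [0, 0, 0]],
    [[0.75, 0, -0.35], [0, 0, 0]],
    [[0.7, 0, -0.4], [0, 0, 0]],
    [[0.7, 0, -0.4], [0, 0, 0]]
  ]
}}

```text
clock: 14.55
tool_pos: [0.5638, 0.0681, 0.1949]
eef_rot: [0.999, -0.019, -0.037, -0.002]
contact_force: [-1.3, -1.4, 1.1]
opening: 0.006
finger_force: 1.2
```

```bash
cat > lid.py <<'E'
from h import *
c,im,d=snap('top');W=cloud(c,d)
m=(abs(W[...,0]-.55)<.09)&(abs(W[...,1]-.11)<.025)&(W[...,2]>.12)&(W[...,2]<.25)
P=W[m];x=P[:,0];z=P[:,2]
# flat top: robust line from back part
k=x<np.percentile(x,70);print(len(P),'x',x.min(),x.max(),'zmax',z.max());a=np.polyfit(x[k],z[k],1);k&=abs(np.polyval(a,x)-z)<.003;a=np.polyfit(x[k],z[k],1)
print('lid angle',np.arctan(a[0]),'z at hinge-x',np.polyval(a,.5036),'at .6',np.polyval(a,.6))
E
python3 - <<'E'
import lid
from h import *
rep(0)
E
```

```text
Traceback (most recent call last):
  File "lid.py", line 6, in <module>
    k=x<np.percentile(x,70);print(len(P),'x',x.min(),x.max(),'zmax',z.max());a=np.polyfit(x[k],z[k],1);k&=abs(np.polyval(a,x)-z)<.003;a=np.polyfit(x[k],z[k],1)
        ~~~~~~~~~~~~~^^^^^^
IndexError: index -1 is out of bounds for axis 0 with size 0
```

```bash
python3 - <<'E'
from h import *
rep(0)
c,im,d=snap('scene');W=cloud(c,d)
cv2.imwrite('pics/s6.png',cv2.resize(im[70:270,240:440],None,fx=3,fy=3,interpolation=2)[:,:,::-1])
E
```

```text
[-0.23  0.7   0.06  1.72 -0.09  0.79 -1.72] [0.5647 0.0684 0.1943] F [ 0.9 -1.   0.6] op 0.004845148641468698 14.6
turn 0 [-0.37 -4.23 -0.07]
```

View pics/s6.png

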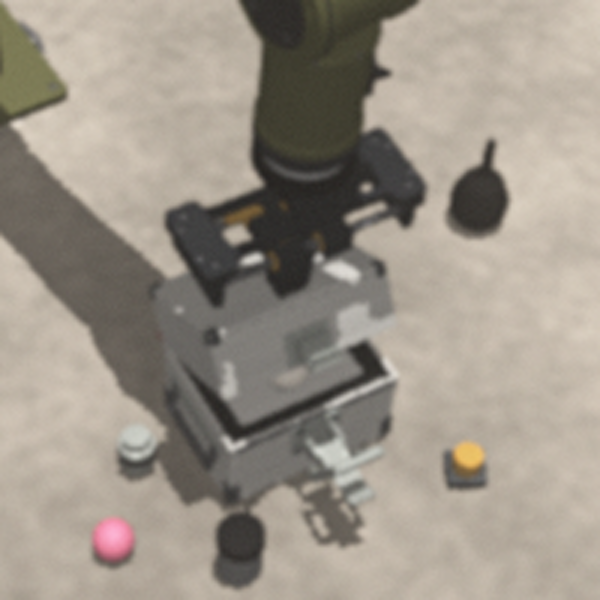

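Emit:
{"api": "step_arm", "payload": {
  "increments": [
    [[0.65, 0, -0.45], [0, 0, 0]],
    [[0.65, 0, -0.45], [0, 0, 0]],
    [[0.65, 0, -0.45], [0, 0, 0]],
    [[0.5, 0, -0.55], [0, 0, 0]],
    [[0.5, 0, -0.55], [0, 0, 0]],
    [[0.4, 0, -0.5], [0, 0, 0]],
    [[0.4, 0, -0.5], [0, 0, 0]],
    [[0.2, 0, -0.35], [0, 0, 0]],
    [[0.1, 0, -0.25], [0, 0, 0]],
    [[0, 0, -0.15], [0, 0, 0]]
  ]
}}

```text
clock: 15.65
tool_pos: [0.6044, 0.0683, 0.1532]
eef_rot: [0.999, -0.019, -0.037, -0.002]
contact_force: [1.8, -0.8, 2.5]
opening: 0.003
finger_force: 1.3
```

Emit:
{"api": "step_arm", "payload": {
  "increments": [
    [[0, 0, -0.05], [0, 0, 0]],
    [[0, 0, -0.05], [0, 0, 0]],
    [[0, 0, -0.05], [0, 0, 0]],
    [[0, 0, -0.05], [0, 0, 0]],
    [[0, 0, 0], [0, 0, 0]],
    [[0, 0, 0], [0, 0, 0]],
    [[0, 0, 0], [0, 0, 0]],
    [[0, 0, 0], [0, 0, 0]],
    [[0, 0, 0], [0, 0, 0]],
    [[0, 0, 0], [0, 0, 0]]
  ]
}}

```text
clock: 16.65
tool_pos: [0.6033, 0.0685, 0.1511]
eef_rot: [0.999, -0.019, -0.038, -0.003]
contact_force: [1.9, 0.6, 2.9]
opening: 0.003
finger_force: 1.3
```

Emit:
{"api": "step_arm", "payload": {
  "increments": [
    [[0, 0, -0.05], [0, 0, 0]],
    [[0, 0, -0.05], [0, 0, 0]],
    [[0, 0, -0.05], [0, 0, 0]],
    [[0, 0, -0.05], [0, 0, 0]],
    [[0, 0, 0], [0, 0, 0]],
    [[0, 0, 0], [0, 0, 0]],
    [[0, 0, 0], [0, 0, 0]],
    [[0, 0, 0], [0, 0, 0]],
    [[0, 0, 0], [0, 0, 0]],
    [[0, 0, 0], [0, 0, 0]]
  ]
}}

```text
clock: 17.65
tool_pos: [0.6034, 0.0685, 0.1508]
eef_rot: [0.999, -0.019, -0.037, -0.003]
contact_force: [-0.6, -0.1, 12.9]
opening: 0.003
finger_force: 6.9
```

```bash
cat > lid.py <<'E'
from h import *
c,im,d=snap('scene');W=cloud(c,d)
for y in(.0,.02,.10,.12,.13):
  for x0 in (.52,.57,.61):
    m=(abs(W[...,0]-x0)<.012)&(abs(W[...,1]-y)<.01)&(W[...,2]>.13)&(W[...,2]<.17)
    print(y,x0,m.sum(),np.median(W[m][:,2]).round(4) if m.sum() else None)
E
python3 - <<'E'
import lid
lid.rep(0)
E
```

```text
0.0 0.52 81 0.1491
0.0 0.57 66 0.1491
0.0 0.61 88 0.1485
0.02 0.52 11 0.1494
0.02 0.57 1 0.1467
0.02 0.61 83 0.1489
0.1 0.52 10 0.1508
0.1 0.57 0 None
0.1 0.61 54 0.1493
0.12 0.52 0 None
0.12 0.57 0 None
0.12 0.61 51 0.1491
0.13 0.52 0 None
0.13 0.57 0 None
0.13 0.61 57 0.1494
[-0.21  0.81  0.06  1.63 -0.09  0.78 -1.71] [0.6034 0.0685 0.1508] F [-1.2  0.1 13.8] op 0.008750317191548715 17.7
turn 0 [-0.39 -4.28 -0.08]
```

Emit:
{"api": "step_arm", "payload": {
  "increments": [
    [[0, 0, 2], [0, 0, 0]],
    [[0, 0, 4], [0, 0, 0]],
    [[2.4, -0.15, 0], [0.3, 6.5, 0]],
    [[2.4, -0.15, 0], [0.3, 6.5, 0]],
    [[2.4, -0.15, 0], [0.3, 6.5, 0]],
    [[2.4, -0.15, 0], [0.3, 6.5, 0]],
    [[0, 0, 0], [0, 0, 0]],
    [[0, 0, 0], [0, 0, 0]],
    [[0, 0, 0], [0, 0, 0]],
    [[0, 0, 0], [0, 0, 0]]
  ],
  "fingers": 0.72
}}

```text
clock: 18.7
tool_pos: [0.6884, 0.0643, 0.2109]
eef_rot: [0.973, -0.02, -0.232, -0.008]
contact_force: [-0.2, 0.6, -0.5]
opening: 0.723
finger_force: 0.0
```

```bash
cat > bar.py <<'E'
from ball import *
def bar():
    c,im,d=snap('wrist','wb.png'); W=fcloud(c,d);W[d==0]=np.nan;cam=-np.array(c['R']).T@np.array(c['t']);print('cam',cam.round(3))
    m=(W[...,2]>.095)&(W[...,2]<.135)&(W[...,0]>.655)&(W[...,0]<.72)&(abs(W[...,1]-.062)<.03)
    P=W[m]; print(len(P))
    for lo in np.arange(.036,.09,.006):
        k=(P[:,1]>=lo)&(P[:,1]<lo+.006)
        if k.sum()>2: print(lo.round(3),k.sum(),'x',P[k,0].min().round(4),P[k,0].max().round(4),'z',P[k,2].min().round(4),P[k,2].max().round(4))
    k=abs(P[:,1]-.061)<.012
    from scipy.optimize import least_squares
    if k.sum()>8:
        Q=P[k];q=least_squares(lambda a:np.hypot(Q[:,0]-a[0],Q[:,2]-a[1])-.0045,[Q[:,0].mean()-.003,Q[:,2].mean()-.003],loss='soft_l1',f_scale=.0005);print('bar axis x,z',q.x.round(4),'res',np.abs(q.fun).mean().round(5))
    print('y range',P[:,1].min(),P[:,1].max())
    return W
if __name__=='__main__': rep(30); bar()
E
python3 bar.py
```

```text
[-0.14  1.11  0.06  0.74 -0.13  1.75 -1.7 ] [0.6884 0.0643 0.2109] F [-0.2  0.6 -0.5] op 0.7227012261700511 18.7
turn 30 [-0.22  3.19  0.12]
cam [0.815 0.058 0.309]
748
0.036 34 x 0.6849 0.6909 z 0.1067 0.1137
0.042 90 x 0.6843 0.6916 z 0.1 0.1151
0.048 94 x 0.6847 0.6919 z 0.1063 0.1154
0.054 100 x 0.655 0.6926 z 0.1071 0.1151
0.06 105 x 0.655 0.6929 z 0.1072 0.115
0.066 106 x 0.6552 0.6941 z 0.1071 0.1152
0.072 111 x 0.655 0.6934 z 0.1076 0.115
0.078 96 x 0.6855 0.6935 z 0.107 0.1146
0.084 12 x 0.6868 0.6922 z 0.1079 0.1125
bar axis x,z [0.6874 0.1095] res 0.00224
y range 0.03958620892214446 0.08541408710582231
```

Emit:
{"api": "step_arm", "payload": {
  "increments": [
    [[-0.1, -0.05, -2.2], [-0.1, 1.6, 0]],
    [[-0.1, -0.05, -2.2], [-0.1, 1.6, 0]],
    [[-0.1, -0.05, -2.2], [0, 0, 0]],
    [[-0.1, -0.05, -2.2], [0, 0, 0]],
    [[-0.2, 0, -1.4], [0, 0, 0]],
    [[-0.05, 0, -0.9], [0, 0, 0]],
    [[0, 0, 0], [0, 0, 0]],
    [[0, 0, 0], [0, 0, 0]],
    [[0, 0, 0], [0, 0, 0]],
    [[0, 0, 0], [0, 0, 0]]
  ]
}}

```text
clock: 19.75
tool_pos: [0.6833, 0.0621, 0.0986]
eef_rot: [0.966, -0.02, -0.258, -0.006]
contact_force: [-0.0, -1.4, -0.0]
opening: 0.718
finger_force: 0.0
```

```bash
python3 - <<'E'
from bar import *
rep(30); W=bar()
m=(W[...,2]>.095)&(W[...,2]<.135)&(W[...,0]>.62)&(W[...,0]<.67)&(abs(W[...,1]-.0637)<.02)
P=W[m]
for lo in np.arange(.624,.668,.004):
    k=(P[:,0]>=lo)&(P[:,0]<lo+.004); 
    if k.sum(): print(lo.round(3),k.sum(),'y',P[k,1].min().round(4),P[k,1].max().round(4),'z',P[k,2].min().round(4),P[k,2].max().round(4))
E
```

```text
[-0.14  1.25  0.06  0.76 -0.13  1.65 -1.69] [0.6833 0.0621 0.0986] F [-0.  -1.4 -0. ] op 0.7179867869671037 19.75
turn 30 [-0.01  0.04  0.13]
cam [0.815 0.056 0.19 ]
1982
0.036 115 x 0.6831 0.6913 z 0.0955 0.1132
0.042 310 x 0.6779 0.6923 z 0.0951 0.1144
0.048 231 x 0.6846 0.6929 z 0.106 0.1146
0.054 244 x 0.6847 0.6929 z 0.1063 0.1144
0.06 242 x 0.6851 0.6934 z 0.106 0.1146
0.066 242 x 0.6855 0.6936 z 0.1062 0.1144
0.072 225 x 0.6852 0.6936 z 0.1065 0.1143
0.078 326 x 0.6777 0.6941 z 0.0952 0.1142
0.084 47 x 0.6848 0.6925 z 0.0951 0.113
bar axis x,z [0.6876 0.1094] res 0.00046
y range 0.039325971517909945 0.08526114771828039
0.624 582 y 0.0457 0.0837 z 0.109 0.1294
0.628 92 y 0.0525 0.0782 z 0.1184 0.1196
0.632 247 y 0.0524 0.0778 z 0.1135 0.1197
0.636 170 y 0.0524 0.0775 z 0.114 0.1195
0.648 11 y 0.0557 0.0735 z 0.1005 0.1015
0.652 66 y 0.0515 0.077 z 0.1007 0.1022
```

Emit:
{"api": "step_arm", "payload": {
  "increments": [
    [[0, 0, 0], [0, 0, 0]],
    [[0, 0, 0], [0, 0, 0]],
    [[0, 0, 0], [0, 0, 0]],
    [[0, 0, 0], [0, 0, 0]],
    [[0, 0, 0], [0, 0, 0]],
    [[0, 0, 0], [0, 0, 0]],
    [[0, 0, 0], [0, 0, 0]],
    [[0, 0, 0], [0, 0, 0]],
    [[0, 0, 0], [0, 0, 0]],
    [[0, 0, 0], [0, 0, 0]]
  ],
  "fingers": 0.45,
  "grip_force": 10
}}

```text
clock: 20.8
tool_pos: [0.6829, 0.0625, 0.0978]
eef_rot: [0.966, -0.02, -0.259, -0.006]
contact_force: [1.6, 1.8, 1.8]
opening: 0.522
finger_force: 10.0
```

Emit:
{"api": "step_arm", "payload": {
  "increments": [
    [[-0.25, 0.01, 0.25], [0, 0, 0]],
    [[-0.25, 0.01, 0.25], [0, 0, 0]],
    [[-0.25, 0.01, 0.25], [0, 0, 0]],
    [[-0.25, 0.01, 0.25], [0, 0, 0]],
    [[-0.25, 0.01, 0.25], [0, 0, 0]],
    [[-0.25, 0.01, 0.25], [0, 0, 0]],
    [[0, 0, 0], [0, 0, 0]],
    [[0, 0, 0], [0, 0, 0]],
    [[0, 0, 0], [0, 0, 0]],
    [[0, 0, 0], [0, 0, 0]]
  ]
}}

```text
clock: 21.8
tool_pos: [0.667, 0.0631, 0.1124]
eef_rot: [0.965, -0.02, -0.26, -0.006]
contact_force: [-2.5, 5.1, -6.9]
opening: 0.522
finger_force: 10.0
```

```bash
python3 bar.py
```

```text
[-0.14  1.2   0.06  0.85 -0.13  1.62 -1.69] [0.667  0.0631 0.1124] F [-2.5  5.1 -6.9] op 0.5223642828472913 21.8
turn 30 [-0.04 -0.19  0.13]
cam [0.799 0.057 0.203]
3937
0.036 667 x 0.6597 0.6889 z 0.0952 0.1349
0.042 523 x 0.6623 0.6752 z 0.0951 0.1273
0.048 207 x 0.6688 0.6752 z 0.1194 0.1277
0.054 223 x 0.6684 0.6761 z 0.1198 0.1275
0.06 232 x 0.6691 0.6763 z 0.1183 0.1274
0.066 226 x 0.6691 0.6765 z 0.1185 0.1274
0.072 227 x 0.6701 0.6766 z 0.1182 0.1273
0.078 506 x 0.6655 0.6772 z 0.0951 0.1272
0.084 738 x 0.6631 0.6916 z 0.0951 0.135
bar axis x,z [0.6704 0.1224] res 0.00044
y range 0.03200297552210012 0.09199022470022761
```

Emit:
{"api": "step_arm", "payload": {
  "increments": [
    [[-0.3, 0.05, 0.22], [0, 0, 0]],
    [[-0.4, 0.05, 0.22], [0, 0, 0]],
    [[-0.4, 0.05, 0.22], [0, 0, 0]],
    [[-0.4, 0.03, 0.22], [0, 0, 0]],
    [[-0.4, 0.02, -0.05], [0, 0, 0]],
    [[-0.4, 0.02, -0.1], [0, 0, 0]],
    [[-0.35, 0.02, -0.1], [0, 0, 0]],
    [[0, 0, 0], [0, 0, 0]],
    [[0, 0, 0], [0, 0, 0]],
    [[0, 0, 0], [0, 0, 0]]
  ]
}}

```text
clock: 22.85
tool_pos: [0.6412, 0.0646, 0.1202]
eef_rot: [0.965, -0.021, -0.26, -0.005]
contact_force: [-0.2, 1.9, 6.4]
opening: 0.517
finger_force: 10.0
```

```bash
sed -i 's/>.655)&(W\[...,0\]<.72)/>.63)\&(W[...,0]<.72)/; s/W\[...,2\]<.135/W[...,2]<.16/; s/<.012$/<.009/; s/abs(P\[:,1\]-.061)<.012/(abs(P[:,1]-.0625)<.009)\&(P[:,2]>.12)/' bar.py; python3 bar.py
```

```text
[-0.15  1.14  0.05  0.99 -0.12  1.54 -1.69] [0.6412 0.0646 0.1202] F [-0.2  1.9  6.4] op 0.5172019918079459 22.85
turn 30 [ 0.03 -0.1   0.14]
cam [0.773 0.059 0.211]
8194
0.036 974 x 0.6332 0.6704 z 0.0951 0.1553
0.042 822 x 0.6394 0.6572 z 0.095 0.1328
0.048 490 x 0.634 0.6879 z 0.0953 0.1326
0.054 918 x 0.6339 0.6888 z 0.0951 0.1328
0.06 897 x 0.6343 0.6888 z 0.0951 0.1328
0.066 906 x 0.6348 0.6892 z 0.095 0.1327
0.072 693 x 0.6353 0.689 z 0.0952 0.1331
0.078 620 x 0.6366 0.659 z 0.0951 0.1327
0.084 1145 x 0.6349 0.6727 z 0.0954 0.1554
bar axis x,z [0.6495 0.1126] res 0.01325
y range 0.0320035402579103 0.0919876934835065
```

```bash
python3 - <<'E'
from ball import *
c,im,d=snap('wrist'); W=fcloud(c,d);W[d==0]=np.nan
m=(abs(W[...,1]-.065)<.012)&(W[...,0]>.6)&(W[...,0]<.72)&(W[...,2]>.09)&(W[...,2]<.16)
P=W[m]
H,xe,ze=np.histogram2d(P[:,0],P[:,2],bins=[np.arange(.62,.70,.003),np.arange(.093,.154,.003)])
print('cols z from',ze[0])
for x,h in zip(xe,H): print(x.round(3),' '.join('%3d'%v for v in h))
E
```

```text
cols z from 0.093
0.62   0   0   0   0   0   0   0   0   0   0 155 201  45   0   0   0   0   0 227   1
0.623   0   0   0   0   0   0   0   0   0 123 156   4   1   0   0   0   0   0   2   0
0.626   0   0   0   0   0   0   0   0   0   1   3   0   0   0   0   0   0   0   0   0
0.629   0   0   0   0   0   0   0   0   0   0   0   0   0   0   0   0   0   0   0   0
0.632   0   0   0   2   3   8   9   4   0   0   0   0   0   0   0   0   0   0   0   0
0.635   0   0   0  70 202 188 198 174  17   0   0   0   0   0   0   0   0   0   0   0
0.638   0   0   0  54  50   0   0   0   0   0   0   0   0   0   0   0   0   0   0   0
0.641   0   0   0   0   0   0   0   0   0   0   0   0  45  21   0   0   0   0   0   0
0.644   0   0   0   0   0   0   0   0   0   0  28  16 245  63   0   0   0   0   0   0
0.647   0   0   0   0   0   0   0   0   0   0  64 224 168   3   0   0   0   0   0   0
0.65   0   0  67 146  84  11  14  31   0   0   0   0   0   0   0   0   0   0   0   0
0.653   0   0  19  44  90 141 210 124   0   0   0   0   0   0   0   0   0   0   0   0
0.656   0   0   0   0   0   0   3   5   0   0   0   
[... 450 characters left out ...]
0   0   0   0
0.674   7  25   0   0   0   0   0   0   0   0   0   0   0   0   0   0   0   0   0   0
0.677   0   0   0   0   0   0   0   0   0   0   0   0   0   0   0   0   0   0   0   0
0.68   0  21   0   0   0   0   0   0   0   0   0   0   0   0   0   0   0   0   0   0
0.683   0  51  37   1  48  47   0   0   0   0   0   0   0   0   0   0   0   0   0   0
0.686   0   0   3  31 259  68   0   0   0   0   0   0   0   0   0   0   0   0   0   0
0.689   0   0   0   0   5   0   0   0   0   0   0   0   0   0   0   0   0   0   0   0
0.692   0   0   0   0   0   0   0   0   0   0   0   0   0   0   0   0   0   0   0   0
0.695   0   0   0   0   0   0   0   0   0   0   0   0   0   0   0   0   0   0   0   0
```

Emit:
{"api": "step_arm", "payload": {
  "increments": [
    [[-0.05, 0, -0.2], [0, 0, 0]],
    [[0, 0, -0.2], [0, 0, 0]],
    [[0, 0, -0.2], [0, 0, 0]],
    [[0, 0, -0.2], [0, 0, 0]],
    [[0, 0, -0.2], [0, 0, 0]],
    [[0, 0, -0.2], [0, 0, 0]],
    [[0, 0, -0.2], [0, 0, 0]],
    [[0, 0, -0.15], [0, 0, 0]],
    [[0, 0, 0], [0, 0, 0]],
    [[0, 0, 0], [0, 0, 0]]
  ]
}}

```text
clock: 23.95
tool_pos: [0.6393, 0.0648, 0.1046]
eef_rot: [0.965, -0.02, -0.261, -0.005]
contact_force: [-1.2, 2.1, 6.4]
opening: 0.521
finger_force: 10.0
```

```bash
cat > prof.py <<'E'
from ball import *
def prof(x0=.62,x1=.71,z0=.03,z1=.14,dy=.011,yc=.0645):
    c,im,d=snap('wrist','wp.png'); W=fcloud(c,d);W[d==0]=np.nan
    m=(abs(W[...,1]-yc)<dy)&(W[...,0]>x0)&(W[...,0]<x1)&(W[...,2]>z0)&(W[...,2]<z1)
    P=W[m]
    H,xe,ze=np.histogram2d(P[:,0],P[:,2],bins=[np.arange(x0,x1,.003),np.arange(z0,z1,.003)])
    print('cols z from',ze[0])
    for x,h in zip(xe,H):
        if h.sum(): print('%.3f'%x,''.join('.' if v==0 else '+' if v<30 else '#' for v in h))
    return W,im
if __name__=='__main__': rep(30); prof()
E
python3 prof.py
```

```text
[-0.15  1.16  0.05  0.99 -0.12  1.52 -1.69] [0.6393 0.0648 0.1046] F [-1.2  2.1  6.4] op 0.5208817424992326 23.95
turn 30 [ 0.01 -0.32  0.13]
cols z from 0.03
0.620 ...........+......................##
0.623 ........#########.................++
0.626 .........++++.++.............+......
0.629 .............+++.............#......
0.632 .............++.............+#......
0.635 ...........................+##......
0.638 ..............+.............#.......
0.641 .............+#...........+.#+......
0.644 .............##...........###.......
0.647 .............##............++.......
0.650 ............+#+........###++#.......
0.653 ............##.........+#####.......
0.656 ............##.............++.......
0.659 ...........+#+......................
0.662 ...........##.......................
0.665 ...........##.......................
0.668 ..........+#+.......................
0.671 ..........+#........................
0.674 ..........##........................
0.677 .........+#+........................
0.680 .........##.........................
0.683 .........##.........................
0.686 ........+#+.........................
0.689 ........+#..........................
0.692 ........+#+.........................
0.695 .........#+.........................
0.698 ........+#+.........................
0.701 ........+#..........................
```

Emit:
{"api": "step_arm", "payload": {
  "increments": [
    [[0, 0, -0.1], [0, 0, 0]],
    [[0, 0, -0.1], [0, 0, 0]],
    [[0, 0, 0], [0, 0, 0]],
    [[0, 0, 0], [0, 0, 0]],
    [[0, 0, 0], [0, 0, 0]],
    [[0, 0, 0], [0, 0, 0]],
    [[0, 0, 0], [0, 0, 0]],
    [[0, 0, 0], [0, 0, 0]],
    [[0, 0, 0], [0, 0, 0]],
    [[0, 0, 0], [0, 0, 0]]
  ]
}}

```text
clock: 25.0
tool_pos: [0.6392, 0.0648, 0.103]
eef_rot: [0.965, -0.02, -0.262, -0.005]
contact_force: [-2.3, 1.4, 8.3]
opening: 0.523
finger_force: 10.0
```

Emit:
{"api": "step_arm", "payload": {
  "increments": [
    [[0, 0, 0], [0, 0, 0]],
    [[0, 0, 0], [0, 0, 0]],
    [[0, 0, 0], [0, 0, 0]],
    [[0, 0, 0], [0, 0, 0]],
    [[0, 0, 0], [0, 0, 0]],
    [[0.5, 0, 0.85], [0, 0, 0]],
    [[1, 0, 1.7], [0, 0, 0]],
    [[1, 0, 1.7], [0, 0, 0]],
    [[0, 0, 0], [0, 0, 0]],
    [[0, 0, 0], [0, 0, 0]]
  ],
  "fingers": 0.62
}}

```text
clock: 26.0
tool_pos: [0.6659, 0.065, 0.1439]
eef_rot: [0.966, -0.02, -0.259, -0.006]
contact_force: [0.6, 0.4, -0.5]
opening: 0.617
finger_force: 0.0
```

```bash
python3 - <<'E'
from prof import *
rep(30); prof(); prof(dy=.025)
E
```

```text
[-0.14  1.16  0.06  0.85 -0.13  1.65 -1.7 ] [0.6659 0.065  0.1439] F [ 0.6  0.4 -0.5] op 0.6172154841957694 26.0
turn 30 [-0.01 -0.03  0.14]
cols z from 0.03
0.620 ..............................+#####
0.623 .......+#######+.............###++++
0.626 ........+.++++.+.............#+.....
0.629 .............................#+.....
0.632 ...........................++#......
0.635 ...........................###......
0.638 .............+..............#+......
0.641 .............++............+#.......
0.644 .............##...........###.......
0.647 .............#+...........++........
0.650 ............##.........###+++.......
0.653 ............#+.........++####.......
0.656 ........++.+#..............++.......
0.659 ........+.+##.......................
0.662 ..........+#........................
0.665 ..........##........................
0.668 .........+#+........................
0.671 .........##+........................
0.674 ........+#+.........................
0.677 ........##..........................
0.680 .......+#+..........................
0.683 .......##........................
[... 696 characters left out ...]
##++#.......
0.653 .........+++######++...+#####.......
0.656 ......+++#####++............+.......
0.659 .......+#####.......................
0.662 ........+++#+.......................
0.665 ..........##........................
0.668 .........+#+........................
0.671 .........##.........................
0.674 ........+#+.........................
0.677 ........##..........................
0.680 .......+#+..........................
0.683 .......##...........................
0.686 .......#+...........................
0.689 .......#............................
0.692 .......#............................
0.695 ......+#+...........................
0.698 ......+#+...........................
```

Emit:
{"api": "step_arm", "payload": {
  "increments": [
    [[1.2, 0, -0.5], [0.1, 3.3, 0]],
    [[1.2, 0, -0.5], [0.1, 3.3, 0]],
    [[1.2, 0, -0.5], [0.1, 3.3, 0]],
    [[-0.3, 0, -1.2], [0, 0, 0]],
    [[-0.3, 0, -1.5], [0, 0, 0]],
    [[-0.3, 0, -1.5], [0, 0, 0]],
    [[-0.3, 0, -1.2], [0, 0, 0]],
    [[0, 0, 0], [0, 0, 0]],
    [[0, 0, 0], [0, 0, 0]],
    [[0, 0, 0], [0, 0, 0]]
  ],
  "fingers": 0
}}

```text
clock: 27.1
tool_pos: [0.6784, 0.0645, 0.0736]
eef_rot: [0.942, -0.02, -0.336, -0.007]
contact_force: [0.2, -0.6, 0.8]
opening: 0.001
finger_force: 0.0
```

```bash
python3 - <<'E'
from prof import *
rep(40); prof()
E
```

```text
[-0.14  1.43  0.15  0.47 -0.23  1.94 -1.69] [0.6784 0.0645 0.0736] F [ 0.2 -0.6  0.8] op 0.0009207244848135434 27.1
turn 40 [0.07 0.69 0.18]
cols z from 0.03
0.632 ............................+.......
0.635 ............................#.......
0.638 ............................+.......
0.641 ...........................+#.......
0.644 ...........................+#.......
0.650 .......................+##++#.......
0.653 ........................+####.......
0.656 ...........................++.......
0.668 .........++.........................
0.671 .........##.........................
0.674 ........+#+.........................
0.677 ........##..........................
0.680 .......+#+..........++..............
0.683 .......##...#+.....+++..............
0.686 .......#+...+#+....++...............
0.689 .......#.....+##..++................
0.692 .......#......+##+++................
0.695 .......#.......+##+++......++.......
0.698 ......##........+###.......#+.......
0.701 ......++..........###......++++.....
0.704 ...................+##.....+++++....
```

Emit:
{"api": "step_arm", "payload": {
  "increments": [
    [[0.15, 0, -0.45], [0, 0, 0]],
    [[0.15, 0, -0.45], [0, 0, 0]],
    [[0.15, 0, -0.45], [0, 0, 0]],
    [[-0.05, 0, -0.4], [0, 0, 0]],
    [[-0.05, 0, -0.4], [0, 0, 0]],
    [[-0.2, 0, -0.36], [0, 0, 0]],
    [[-0.2, 0, -0.36], [0, 0, 0]],
    [[0, 0, 0], [0, 0, 0]],
    [[0, 0, 0], [0, 0, 0]],
    [[0, 0, 0], [0, 0, 0]]
  ]
}}

```text
clock: 28.15
tool_pos: [0.6778, 0.0645, 0.044]
eef_rot: [0.941, -0.02, -0.336, -0.007]
contact_force: [-0.1, 0.3, -0.4]
opening: 0.003
finger_force: 0.2
```

```bash
python3 - <<'E'
from prof import *
rep(40); prof()
E
```

```text
[-0.14  1.46  0.15  0.46 -0.23  1.91 -1.68] [0.6778 0.0645 0.044 ] F [-0.1  0.3 -0.4] op 0.002954861076542979 28.15
turn 40 [0.09 0.68 0.18]
cols z from 0.03
0.620 .............+++++..................
0.623 ............######+.................
0.626 .............+++++..................
0.641 .............++.....................
0.644 .............++.....................
0.647 .............+......................
0.680 .+#.......++........................
0.683 .###......++........................
0.686 +#+##....++.........................
0.689 ##.+##+.++..........................
0.692 .+..+##++++.........................
0.695 ......###++......++.................
0.698 .......+##+......#+.................
0.701 ........+##+.......++...............
0.704 .........+##+.....++++..............
```

Emit:
{"api": "step_arm", "payload": {
  "increments": [
    [[-0.24, 0, -0.27], [0, 0, 0]],
    [[-0.24, 0, -0.27], [0, 0, 0]],
    [[-0.23, 0, -0.27], [0, 0, 0]],
    [[-0.23, 0, -0.27], [0, 0, 0]],
    [[0, 0, 0], [0, 0, 0]],
    [[0, 0, 0], [0, 0, 0]],
    [[0, 0, 0], [0, 0, 0]],
    [[0, 0, 0], [0, 0, 0]],
    [[0, 0, 0], [0, 0, 0]],
    [[0, 0, 0], [0, 0, 0]]
  ]
}}

```text
clock: 29.2
tool_pos: [0.6683, 0.0646, 0.0337]
eef_rot: [0.941, -0.02, -0.337, -0.007]
contact_force: [3.0, 0.7, 4.9]
opening: 0.003
finger_force: 2.4
```

```bash
python3 - <<'E'
from prof import *
rep(40); prof(dy=.025,z0=.01)
E
```

```text
[-0.15  1.44  0.15  0.54 -0.23  1.85 -1.67] [0.6683 0.0646 0.0337] F [3.  0.7 4.9] op 0.002719520688852292 29.2
turn 40 [0.06 0.65 0.17]
cols z from 0.01
0.620 ...................+++.....................
0.623 ...................###.....................
0.626 ...................+++.....................
0.629 .....................+.....................
0.632 .....................+.....................
0.635 ....................++.....................
0.638 ....................++.....................
0.641 ...................#++.....................
0.644 ..................+#++.....................
0.647 .................+##++.....................
0.650 .................+++.......................
0.665 ...##......................................
0.668 ..+##......................................
0.671 .+##.+.......++............................
0.674 ..+..##+.....++............................
0.677 .....+##+...++.............................
0.680 .......###.+++.............................
0.683 ........###+++.............................
0.686 .........###++......++.....................
0.689 ..........+##+......##.....................
0.692 ............###.......++...................
0.695 ............+###.....+++++.................
0.698 ..............+##+...+++++.................
0.701 ...............+##...+++++.................
0.704 ................+++..+++++.................
```

Emit:
{"api": "step_arm", "payload": {
  "increments": [
    [[-0.27, 0, -0.22], [0, 0, 0]],
    [[-0.27, 0, -0.22], [0, 0, 0]],
    [[-0.25, 0, -0.15], [0, 0, 0]],
    [[-0.2, 0, -0.15], [0, 0, 0]],
    [[-0.15, 0, -0.1], [0, 0, 0]],
    [[0, 0, 0], [0, 0, 0]],
    [[0, 0, 0], [0, 0, 0]],
    [[0, 0, 0], [0, 0, 0]],
    [[0, 0, 0], [0, 0, 0]],
    [[0, 0, 0], [0, 0, 0]]
  ]
}}

```text
clock: 30.25
tool_pos: [0.6566, 0.0643, 0.0248]
eef_rot: [0.941, -0.021, -0.337, -0.007]
contact_force: [1.1, -0.2, -0.3]
opening: 0.005
finger_force: 0.6
```

```bash
python3 - <<'E'
from prof import *
rep(40); prof(dy=.025,z0=.01)
E
```

```text
[-0.15  1.42  0.15  0.63 -0.23  1.78 -1.66] [0.6566 0.0643 0.0248] F [ 1.1 -0.2 -0.3] op 0.005161296081730972 30.25
turn 40 [0.09 0.6  0.18]
cols z from 0.01
0.638 ....................+......................
0.641 ...................##......................
0.644 ...............+####+......................
0.647 +..............+####.......................
0.650 #..........................................
0.653 +..........................................
0.659 ..........++...............................
0.662 ..+#+.....++...............................
0.665 ..+##+...++................................
0.668 ....###.+++................................
0.671 .....###+++................................
0.674 ......###++......++........................
0.677 .......+##+......##........................
0.680 ........+###.......++......................
0.683 .........+###.....+++++....................
0.686 ...........+##+...+.++.....................
0.689 ............+##....++.+....................
0.692 .............+#+..+++++....................
0.695 ...............+...++++....................
0.698 ...................++++....................
0.701 ...................+++++...................
0.704 ....................++++...................
```

Emit:
{"api": "step_arm", "payload": {
  "increments": [
    [[-0.1, 0, 0], [0, 0, 0]],
    [[-0.1, 0, 0], [0, 0, 0]],
    [[0, 0, 0], [0, 0, 0]],
    [[0, 0, 0], [0, 0, 0]],
    [[0, 0, 0], [0, 0, 0]],
    [[0, 0, 0], [0, 0, 0]],
    [[0, 0, 0], [0, 0, 0]],
    [[0, 0, 0], [0, 0, 0]],
    [[0, 0, 0], [0, 0, 0]],
    [[0, 0, 0], [0, 0, 0]]
  ]
}}

```text
clock: 31.3
tool_pos: [0.656, 0.0643, 0.0249]
eef_rot: [0.942, -0.02, -0.335, -0.007]
contact_force: [5.6, -0.1, -1.1]
opening: 0.006
finger_force: 2.7
```

Emit:
{"api": "step_arm", "payload": {
  "increments": [
    [[1, 0, 0.2], [0, 0, 0]],
    [[1.5, 0, 1], [0, 0, 0]],
    [[1.5, 0, 2.5], [0, 0, 0]],
    [[0, 0, 4], [0, -5, 0]],
    [[0, 0, 4], [0, -5, 0]],
    [[0, 0, 4], [0, -5, 0]],
    [[0, 0, 0], [0, 0, 0]],
    [[0, 0, 0], [0, 0, 0]],
    [[0, 0, 0], [0, 0, 0]],
    [[0, 0, 0], [0, 0, 0]]
  ]
}}

```text
clock: 32.3
tool_pos: [0.6957, 0.065, 0.1702]
eef_rot: [0.975, -0.02, -0.223, -0.009]
contact_force: [-0.8, 0.2, 0.5]
opening: 0.005
finger_force: 0.0
```

```bash
python3 - <<'E'
from prof import *
rep(); prof(dy=.025,z0=.0,z1=.16)
c,im,d=snap('wrist')
cv2.imwrite('pics/final.png',cv2.resize(im[0:260,150:490],None,fx=2.3,fy=2.3,interpolation=2)[:,:,::-1])
E
```

```text
[-0.17  1.15  0.17  0.77 -0.21  1.67 -1.65] [0.6957 0.065  0.1702] F [-0.8  0.2  0.5] op 0.004653347556656994 32.3
cols z from 0.0
0.620 +.+####++..+++....++.+..+.....++++++.................
0.623 +..++.+++.......++######++++...++....................
0.626 +.................++.+++++++.........................
0.629 +...................++.+++...........................
0.632 +......................+++...........................
0.635 +................+++..++++.........+.................
0.638 +...............+#+.++++++....+.....+................
0.641 +...............++#++++#+++.++++....++...............
0.644 +....+++++++++++++++++###++++++++++.+#...............
0.647 +..++#+################+++++++++#+++##+..............
0.650 #.+##+...............+++.......++####++..............
0.653 +................................++####..............
0.656 +....................................++..............
0.659 +....................................................
0.662 +....................................................
0.665 #....................................................
0.668 +....................................................
0.671 +....................................................
0.674 #....................................................
0.677 +....................................................
0.680 +....................................................
0.683 #....................................................
0.686 +....................................................
0.689 +....................................................
0.692 #....................................................
0.695 #....................................................
0.698 +....................................................
0.701 #....................................................
0.704 #....................................................
```

View pics/final.png

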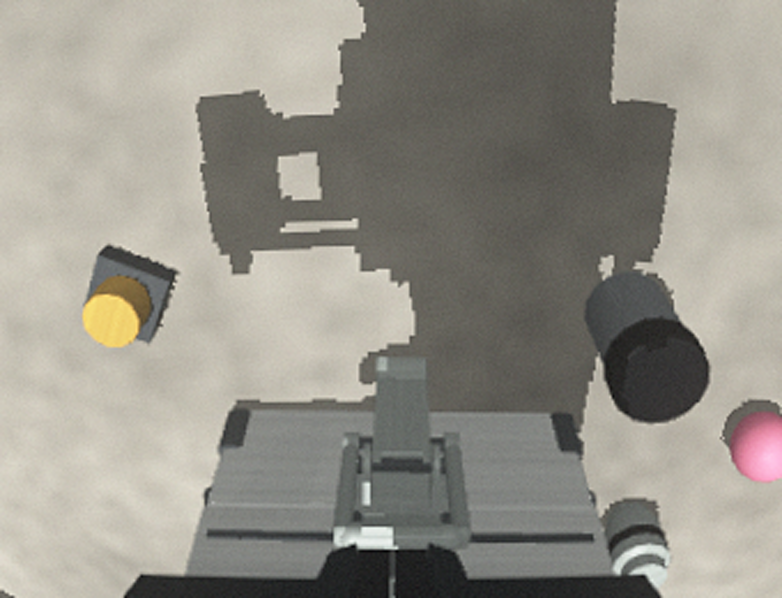

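The picture shows the lever flat along the case front, with its end at (400,365). The bail strips run up to the bar at (400,537), which sits in the keeper. Nothing else has moved.

```bash
python3 -c "
from plant import r
print(r.finish_job())"
```

```text
the job is handed in; nothing more can be done
None
```

The job is handed in at 32 s of the 64 s allowed: sphere measured home in the nest before the lid closed, lid pressed down gently, bail hooked, lever clamped flat, and the arm clear of everything; I don't have the judge's verdict.

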